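# Change over the jar in its holder and open its push-and-turn cap

## Robot

A 6-joint arm with a two-finger parallel gripper is mounted at the origin on a cart in front of the work surface, level with it; the furniture and walls round the work are solid. World frame = base frame: x ahead of the robot, y to its left, z up, the work surface at z = 0. Lengths are in m, angles in rad, forces in N, time in s.
With the tool pointing down it reaches from about 0.25 to 0.775 m from the base axis. Payload 4 kg.
Tool frame: the origin (TCP) lies on the centre line of the jaws, within the pads' length; the fingertips stand 11 mm ahead of it and the grasp point (between the pads) lies 8 mm behind it; z points along the fingers, y is the line along which they close (so a half turn about z gives the same grasp; the last joint's range is limited). The gripper opens to 85 mm and grips with 20 to 120 N. Pads are 22 mm wide; open, the fingers measure 114 mm over their backs; the gripper's body (76 mm by 85 mm) begins 54 mm behind the grasp point. The pads swing forward as they close: fully open they stand 13 mm farther back than shut.
Start: joints at [-1.375, 0.087, 1.371, -0, 1.684, -0.103], TCP at [0.162, -0.526, 0.242] pointing down, gripper open.
Joint ranges: [-3.1, 3.1], [-0.76, 2.03], [0.27, 2.55], [-1.08, 4.22], [0.17, 2.65], [-2.57, 2.57]. Speed limits (rad/s): [2.79, 2.79, 3.14, 3.14, 3.14, 3.14].

## Interface

Orientations are given as a unit quaternion [w, x, y, z].
In Python, from cell import * gives the robot as it stands. The module is installed in compiled form; this text tells all that it offers.
- The arm moves only by the tool send_rows, never from a script. Its argument "series" is a list of rows, each a list of 3 entries, a list of its own where there are three numbers: the finger opening in mm, from 0 to 85.4, then the shift along the world's x, y, z in mm, then the turn, a rotation vector about the world's x, y, z in rad. In form: [[hand, [tx, ty, tz], [rx, ry, rz]], ...]. A call has 1 to 12 rows; each row is the pose to reach, as a shift and turn from the pose commanded when the call began; what a row does not reach only later rows make up. A row lasts 1/8 s, in which the tool goes at most 62.5 mm and 10.7 degrees, less where a joint would pass 70% of its speed; a pose out of reach is approached as far as the arm can. A call with a gripper value outside its range is refused whole. The fingers move at their own pace and stop on an object; "grip_force" is the grip in N (left out, the last holds). Time passes only in rows, so rows that repeat a pose let the fingers close. It gives the time, the measured TCP pose, the force, the opening and the grip force at its end, in the units of the state.
- read_state(): the state, without advancing time (a new reading comes with each control period).
- read_camera(name): name is "side" or "top"; returns a dict with "img" (480x640x3 uint8, red, green, blue), "K" (3x3 intrinsics, pixels), "rvec" (rotation vector, rad) and "tvec" (3), from world to camera coordinates, as OpenCV has them. Camera axes: x right, y down, z forward; pixel columns grow to the right and rows downward; lengths in m; the calibration is good to about 2 mm. A picture is of the moment at which its call begins. There is no depth.
- hand_in(): hands the job in; it is judged then, once.
The state is a dict: "time_s": time; "joints": joint angles; "joint_velocities": joint speeds; "joint_efforts": joint torques, N m; "ee_pos": TCP position; "orientation": TCP orientation; "contact_force": force on the tool from outside, world axes, zero at the start; "ft_torque": the same for the moment, N m; "grip_width": finger opening in m; "gripper_force": force on a finger pad.
Only numpy, scipy, OpenCV 4.12 (cv2) and the standard library are available. Lean on these libraries where they do the work, as an engineer would, in place of code of your own. Each camera call takes 0.05 s, during which the arm holds its last target. There are 200 camera calls.

## Task

Swap the two jars: the spent blue-capped jar, now in the square holder, goes upright onto the middle of the yellow-edged mat, and the orange-capped jar, now on the mat, goes fully down into the holder, which keeps it from turning. Then, with both jars let go, open the orange push-and-turn safety cap there: press it down, twist it about a quarter turn counterclockwise (seen from above) while pressed, lift it off, and finish still holding the cap level, about 6 cm higher than it sat, straight above the open jar. Do not knock a jar over, and leave the other things on the table alone.

Things in the scene. Friction and masses are not known exactly. Their poses are not given: they have to be found in the camera images.
- orange_jar_center (a point): Full jar: square white jar, 56 x 56 mm, body (to the shoulder) 70 mm high, 100 mm to the top of its cap. The point is the centre of the body, 35 mm above its underside; z up, x and y square to its side faces. About 0.3 kg, label with an orange band on every side. Grip it on two opposite side faces just below the shoulder, or carry it by its cap.
- orange_cap_center (a point): Orange push-and-turn cap of the full jar, a separate part of 40 g, twelve-sided: 53 mm across flats, 55 mm over corners, 20 mm high. The point is its centre, 10 mm above its lower rim; z up. Locked on, this lies 90 mm above the jar's underside (55 mm above the centre of the jar's body), with a gap of 10 mm between the jar's shoulder and the cap's rim.
- spring_seal (a joint): Spring plug in the jar's neck that pushes the cap up into its lock: 0 with the cap locked on, negative as the cap is pressed (m). About 6 N at 0, 9 N fully pressed. The cap goes down 7 mm to a stop; it turns only if down by more than 4 mm, never clockwise. Pressed and turned counterclockwise by 50 to 125 degrees (75 to 90 is best) it lifts straight off.
- blue_jar_center (a point): Spent jar: square white jar, 56 x 56 mm, body (to the shoulder) 70 mm high, 100 mm to the top of its cap. The point is the centre of the body, 35 mm above its underside; z up, x and y square to its side faces. About 0.22 kg, label with a blue band; its blue cap, 53 mm across and 20 mm high, is fixed to it.
- holder_pocket (a point): Grey anti-turn holder screwed to the table, base plate 116 x 96 mm. The point is the centre of the floor of its square pocket, 6 mm above the table. Pocket 62 x 62 mm (3 mm play on each side of a jar), 86 x 86 mm outside; walls 18 mm high above that floor, with a bevelled lead-in 4 mm wide. x and y square to the walls.
- mat_top (a point): Black rubber drip mat, 110 x 110 mm, 3 mm thick, with a thin yellow line near its edge, fixed. The point is the centre of its top; x and y run along its edges. Holder and mat are on the right half of the table, either one farther right. Bare table to set a jar down on is left between, in front of and just beyond the two.
- ptz_open: Large black swivel camera with open head, fixed to the table at the near edge: an obstacle 164 mm in x, 206 mm in y, 377 mm tall (it reaches to 89 mm beyond its origin in x, and from 104 mm right to 102 mm left of it in y). Origin under its middle. Keep arm and gripper clear of it.
- solder_spool: Bystander: reel of solder wire with blue flanges, 59 x 66 mm, 42 mm high; origin under its centre. Leave it where it is.
- tape_roll: Bystander: roll of red tape, 65 mm across, 18 mm high; origin under its centre. Leave it where it is.
- cutters: Bystander: side cutters with red handles, 52 x 107 mm, 12 mm high; origin under its centre. Leave it where it is.
- battery: Bystander: 9 V block battery, orange and dark grey, 18 x 27 mm, 48 mm high; origin under its centre. Leave it where it is.
Things that resemble listed ones, but are neither listed nor needed, are in the scene too. What is shaped like the part that bears orange_jar_center but brown or red is not meant.

How it is judged:
On the way, in this order (a step that is already met when the one before it is completed fails the run):
1. the jars have changed places, both upright and let go, the orange jar fully down in the holder with its cap still locked on, the blue jar on the mat (horizontal distance between orange_jar_center and holder_pocket below 0.007 m and z of orange_jar_center in the frame of holder_pocket below 0.039 m and angle between each of orange_jar_center, blue_jar_center's own z axis and vertical below 0.12 rad and horizontal distance between blue_jar_center and mat_top below 0.03 m and z of blue_jar_center in the frame of mat_top below 0.039 m and contact force between the fingers and orange_jar below 0.3 N and contact force between the fingers and orange_cap below 0.3 N and contact force between the fingers and blue_jar below 0.3 N and z of orange_cap_center in the frame of orange_jar_center between 0.0525 and 0.058 m), for 0.1 s.
2. the orange cap is pressed down by more than 3.5 mm on the jar in the holder (z of orange_cap_center in the frame of orange_jar_center below 0.0515 m and horizontal distance between orange_cap_center and orange_jar_center below 0.006 m and horizontal distance between orange_jar_center and holder_pocket below 0.007 m), for 0.1 s.
At the end, for the whole second after the job is handed in: Orange cap held still in the fingers, 30 to 120 mm above where it sat, within 30 mm of the jar's axis, level (0.3 rad), touching no jar; orange jar upright, down in the holder (7 mm of centre, 4 mm of floor), blue jar upright within 30 mm of the mat's centre (tilt under 0.12 rad), at rest (horizontal distance between orange_jar_center and holder_pocket below 0.007 m and z of orange_jar_center in the frame of holder_pocket below 0.039 m and angle between each of orange_jar_center, blue_jar_center's own z axis and vertical below 0.12 rad and horizontal distance between blue_jar_center and mat_top below 0.03 m and z of blue_jar_center in the frame of mat_top below 0.039 m and z of orange_cap_center in the frame of orange_jar_center between 0.085 and 0.175 m and horizontal distance between orange_cap_center and orange_jar_center below 0.03 m and angle between orange_cap_center's own z axis and vertical below 0.3 rad and contact force between the fingers and orange_cap above 1 N and contact force between orange_cap and orange_jar below 0.05 N and contact force between orange_cap and blue_jar below 0.05 N and linear speed of each of orange_cap, orange_jar, blue_jar below 0.03 m/s); the arm keeps its last pose, push and grip.
It fails at once if a jar is knocked over (tilted by more than 0.7 rad) (angle between any of orange_jar_center, blue_jar_center's own z axis and vertical above 0.7 rad).
It fails at once if a bystander is shifted by more than 30 mm (distance of any of solder_spool, tape_roll, cutters, battery from where it was at the start of the episode above 0.03 m).
It also fails if it takes over 72 s, if anything falls off the work surface, if the arm or the gripper's body presses on something with over 40 N, if the wrist force passes 120 N, or if a joint passes its speed limit or range.

## Working session

There is one attempt and no reset: what is moved stays moved. The work goes in short steps, Python scripts to look and compute and a tool call to move; the robot and the scene stay as the last step left them, time stands still between calls to the robot, and variables do not carry over. Pictures are saved under pics/ and viewed, at most 10 in all, crops included, and the job is handed in when it is done.

Besides the shell and the picture viewer there is one more tool, called after "Emit:" as a command line: name --argument value ..., lists and objects as JSON in quotes. send_rows: Moves the arm, as the interface text tells. Its arguments: {"type":"object","properties":{"series":{"type":"array","items":{"type":"array"}},"grip_force":{"type":"number"}},"required":["series"]}

```bash
mkdir -p pics
cat > h.py <<'E'
from cell import *
import numpy as np, cv2
def snap(n,f=None):
    c=read_camera(n); c['R']=cv2.Rodrigues(np.array(c['rvec'],float))[0]; c['t']=np.array(c['tvec'],float).ravel(); c['K']=np.array(c['K'],float)
    c['C']=-c['R'].T@c['t']
    if f: cv2.imwrite(f,c['img'][:,:,::-1])
    return c
def plane(c,u,v,z):
    d=c['R'].T@np.linalg.solve(c['K'],[u,v,1.0]); s=(z-c['C'][2])/d[2]; return c['C']+s*d
def proj(c,P):
    p=c['K']@(c['R']@np.array(P,float)+c['t']); return p[:2]/p[2]
def st():
    s=read_state(); print({k:np.round(s[k],4).tolist() for k in ('time_s','joints','ee_pos','orientation','contact_force','grip_width','gripper_force')})
E
python3 - <<'E'
from h import *
for n in('side','top'):
    c=snap(n,f'pics/{n}0.png'); print(n,c['C'],c['K'][0,0],c['R'][2])
st()
E
```

```text
side [-0.04617706 -0.67193436  1.11679011] 449.838396343315 [ 0.44364705  0.36556674 -0.81825317]
top [ 0.35315629 -0.20264036  1.42765547] 489.85564764041084 [ 0.1157719   0.01363839 -0.99318219]
{'time_s': 0.1, 'joints': [-1.3751, 0.0879, 1.3721, -0.0, 1.6836, -0.1031], 'ee_pos': [0.1618, -0.5252, 0.2412], 'orientation': [-0.001, 0.9889, 0.1489, -0.0], 'contact_force': [-0.1119, -0.3694, 0.1934], 'grip_width': 0.0853, 'gripper_force': 0.0}
```

View pics/top0.png

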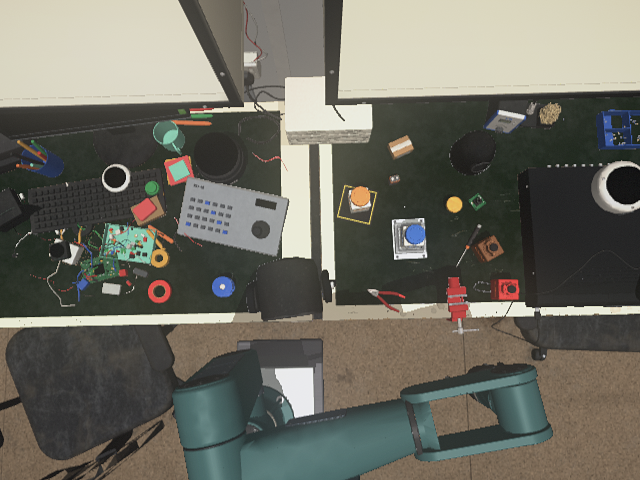

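View pics/side0.png

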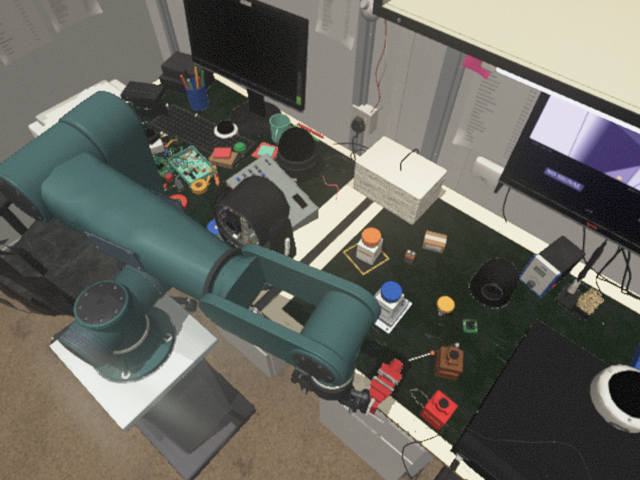

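Top view: orange jar on the mat at about (358,200), blue jar in the holder at about (410,237), PTZ at (285,288), battery at (394,180), cutters at (388,297). Next I'll measure these by masks.

Run:
```python
from h import *
cs={n:snap(n) for n in('top','side')}
def big(m): 
    k=cv2.findContours(m.astype(np.uint8),0,cv2.CHAIN_APPROX_NONE)[0]; return max(k,key=cv2.contourArea)
for n,c in cs.items():
    hsv=cv2.cvtColor(c['img'],cv2.COLOR_RGB2HSV); H,S,V=cv2.split(hsv)
    roi=np.zeros(H.shape,bool)
    if n=='top': roi[165:275,325:440]=1
    else: roi[215:340,335:425]=1
    for nm,m,z in(('orange',(H>6)&(H<16)&(S>150)&(V>120),.103),('blue',(H>100)&(H<125)&(S>120)&(V>70),.106)):
        k=big(m&roi); mk=cv2.moments(k); u,v=mk['m10']/mk['m00'],mk['m01']/mk['m00']
        (cx,cy),r=cv2.minEnclosingCircle(k); print(n,nm,cv2.contourArea(k),(u,v),r,plane(c,u,v,z-.008)) 
    m=(H>20)&(H<34)&(S>100)&(V>100)&roi
    k=cv2.convexHull(np.argwhere(m)[:,::-1].astype(np.int32)); b=cv2.minAreaRect(k); 
    P=np.array([plane(c,*p,.003)[:2] for p in cv2.boxPoints(b)]); print('mat',b,P.mean(0),np.diff(P,axis=0), np.degrees(np.arctan2(*np.diff(P,axis=0).T[::-1])))
    if n=='top':
        m=(S<60)&(V>90)&roi; m[:210]=0
        k=cv2.convexHull(big(m)); b=cv2.minAreaRect(k); P=np.array([plane(c,*p,.006)[:2] for p in cv2.boxPoints(b)]); print('holder',b,P.mean(0),np.diff(P,axis=0), np.degrees(np.arctan2(*np.diff(P,axis=0).T[::-1])))
a=cv2.resize(cs['top']['img'][160:270,325:445],None,fx=5,fy=5,interpolation=2)
cv2.imwrite('pics/crop1.png',a[:,:,::-1])
```

```text
top orange 1.0 (353.5, 202.0) 2.8285269737243652 [ 0.6058391 -0.2828659  0.095    ]
top blue 271.0 (414.9231242312423, 233.94464944649445) 9.962190628051758 [ 0.51265039 -0.44726446  0.098     ]
mat ((356.5505676269531, 204.2808837890625), (33.72892761230469, 33.72892761230469), 12.994616508483887) [ 0.61643619 -0.29715645] [[ 0.09795645 -0.02504717]
 [-0.02534949 -0.09637153]
 [-0.0974804   0.02570244]] [ -14.34304363 -104.73719992  165.22911667]
holder ((409.1866455078125, 238.41970825195312), (40.33524703979492, 34.00908279418945), 87.27368927001953) [ 0.51124544 -0.44692993] [[ 2.34256146e-03 -9.93206879e-02]
 [-1.18148430e-01  2.56986254e-05]
 [-2.40864331e-03  9.83721422e-02]] [-88.64888164 179.98753752  91.40260773]
side orange 230.5 (370.8315256688358, 235.7975415762834) 9.320881843566895 [ 0.62362883 -0.30085474  0.095     ]
side blue 314.5 (390.87387387387383, 290.78908320084787) 10.722831726074219 [ 0.51369254 -0.44700419  0.098     ]
mat ((365.7307434082031, 254.84613037109375), (32.172611236572266, 34.66876220703125), 56.3099365234375) [ 0.61859822 -0.29728876] [[ 0.11446724 -0.02255547]
 [-0.04511501 -0.09955066]
 [-0.10864001  0.02459092]] [ -11.14717488 -114.37939068  167.24588634]
```

View pics/crop1.png

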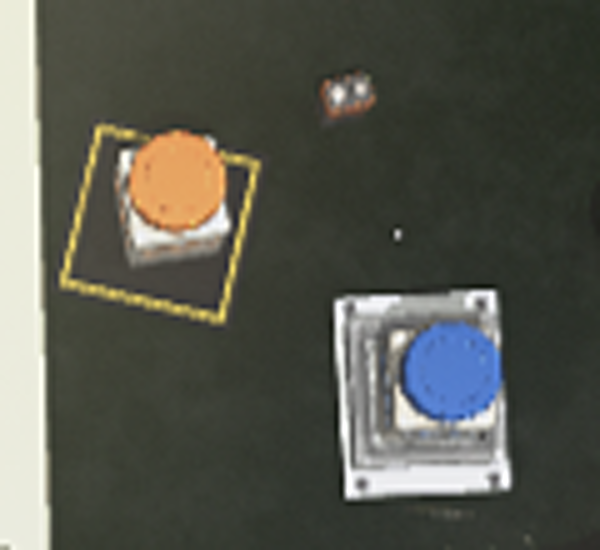

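Crop: orange cap at crop (177,181), blue cap at (450,371), holder plate corners (338,296), (496,290), (510,490), (347,498), yellow line corners (98,127), (258,162), (220,322), (63,284). I'll convert these, and locate the PTZ.

Run:
```python
from h import *
c=snap('top'); s=snap('side')
f=lambda p,z:plane(c,p[0]/5+325-.4,p[1]/5+160-.4,z)[:2]
def rep(n,ps,z):
    P=np.array([f(p,z) for p in ps]); d=np.diff(P[[0,1,2,3,0]],axis=0)
    print(n,P.mean(0).round(4),np.linalg.norm(d,axis=1).round(4),((np.degrees(np.arctan2(d[:,1],d[:,0]))+45)%90-45).round(1))
rep('mat',[(98,127),(258,162),(220,322),(63,284)],.003)
rep('holder',[(338,296),(496,290),(510,490),(347,498)],.003)
print('ocap',f((177,181),.103),'bcap',f((450,371),.106),'shoulder', f((136,248),.073),f((230,222),.073),'low',f((136,265),.01),f((222,250),.01))
a=np.array(f((136,248),.073)); b=np.array(f((230,222),.073)); print(np.degrees(np.arctan2(*(b-a)[::-1])),np.linalg.norm(b-a))
# side: caps full silhouettes
for z in(.0,.15,.3,.377): print('ptz z',z,'left',plane(c,245,288,z)[:2],'right',plane(c,332,288,z)[:2],'far',plane(c,285,257,z)[1-1],'near',plane(c,285,318,z)[0])
o=np.hstack([cv2.resize(s['img'][205:335,330:430],None,fx=4,fy=4,interpolation=2),cv2.resize(s['img'][150:280,200:300],None,fx=4,fy=4,interpolation=2)])
cv2.imwrite('pics/crop2.png',o[:,:,::-1])
```

```text
mat [ 0.6162 -0.2971] [0.0968 0.0983 0.0947 0.0964] [-14.1 -15.1 -15.2 -13.9]
holder [ 0.5119 -0.4474] [0.0926 0.1176 0.0946 0.1188] [0.8 1.3 1.5 0.3]
ocap [ 0.6211543  -0.30073511] bcap [ 0.51210659 -0.44493745] shoulder [ 0.58966711 -0.27881595] [ 0.60311692 -0.33186774] low [ 0.59057923 -0.28205689] [ 0.59822407 -0.3326298 ]
-75.77397082142782 0.05473016253359634
ptz z 0.0 left [0.37805487 0.03409207] right [ 0.37241576 -0.21867942] far 0.4656483907110971 near 0.2894182187079926
ptz z 0.15 left [0.37543884 0.00921921] right [ 0.37039222 -0.21699424] far 0.45382914187122225 near 0.29611500992599044
ptz z 0.3 left [ 0.37282281 -0.01565364] right [ 0.36836868 -0.21530906] far 0.44200989303134747 near 0.30281180114398826
ptz z 0.377 left [ 0.37147992 -0.0284217 ] right [ 0.36732993 -0.214444  ] far 0.4359426786268784 near 0.3062494873025605
```

View pics/crop2.png

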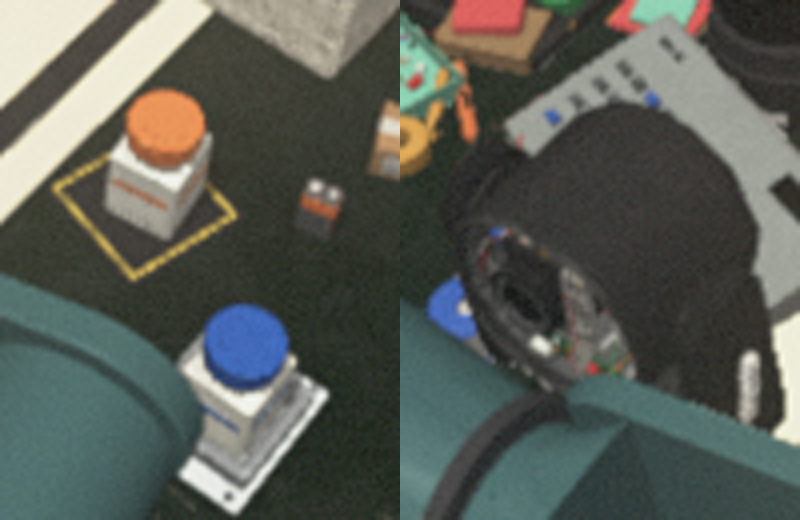

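The PTZ occupies about x 0.29–0.45 and y −0.215 to −0.01. The jar estimates from the two views agree to about 2 mm. I'll move above the blue jar.

Emit:
send_rows --series '[[85,[60,14,0],[0,0,-0.05]],[85,[120,28,0],[0,0,-0.1]],[85,[180,42,-10],[0,0,-0.15]],[85,[240,55,-25],[0,0,-0.2]],[85,[300,68,-40],[0,0,-0.25]],[85,[350,80,-60],[0,0,-0.28]],[85,[350,80,-72],[0,0,-0.28]],[85,[350,80,-72],[0,0,-0.28]],[85,[350,80,-72],[0,0,-0.28]]]' --grip_force 40

```text
time_s: 1.42
ee_pos: [0.5109, -0.4466, 0.1715]
orientation: [0.001, 1.0, 0.009, 0.0]
contact_force: [1.0, 0.1, 1.3]
grip_width: 0.0848
gripper_force: 0.0
```

Run:
```python
from h import *
st()
s=snap('side'); t=snap('top')
o=np.hstack([cv2.resize(s['img'][130:370,250:450],None,fx=2,fy=2),cv2.resize(t['img'][160:400,240:440],None,fx=2,fy=2)])
cv2.imwrite('pics/a1.png',o[:,:,::-1])
```

```text
{'time_s': 1.425, 'joints': [-0.8017, 0.3944, 1.1387, -0.0004, 1.607, 0.7519], 'ee_pos': [0.5109, -0.4466, 0.1715], 'orientation': [0.0007, 1.0, 0.0086, 0.0004], 'contact_force': [1.0472, 0.1466, 1.2731], 'grip_width': 0.0848, 'gripper_force': 0.0}
```

View pics/a1.png

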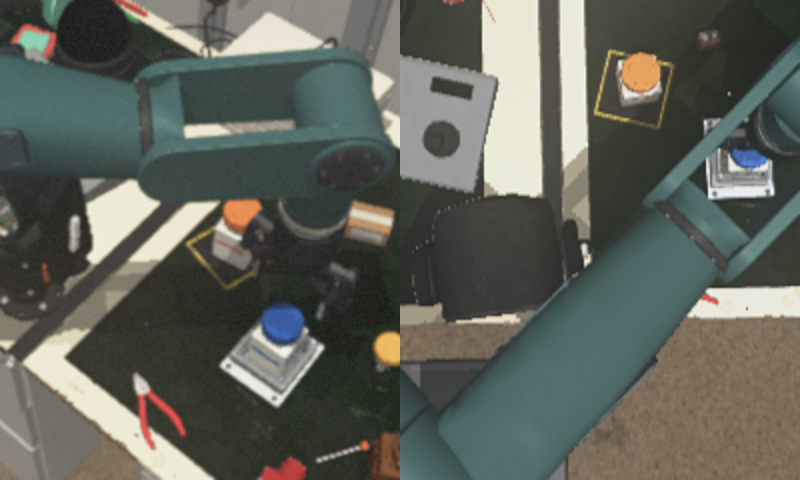

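The view shows the gripper above the blue jar and the forearm passing right of the PTZ. I'll check forearm height for the mat reach, then descend on the blue jar.

Run:
```python
from h import *
s=snap('side')
r=np.array([-.718,-.695,0])
for off in(.0,.06,.12):
  for z in(.4,.5,.55,.6,.65,.7): print(off,z,proj(s,np.array([.511,-.447,z])+r*off).round(0))
```

```text
0.0 0.4 [410. 219.]
0.0 0.5 [420. 185.]
0.0 0.55 [425. 166.]
0.0 0.6 [431. 144.]
0.0 0.65 [438. 120.]
0.0 0.7 [445.  93.]
0.06 0.4 [416. 243.]
0.06 0.5 [426. 210.]
0.06 0.55 [432. 191.]
0.06 0.6 [439. 170.]
0.06 0.65 [446. 147.]
0.06 0.7 [455. 120.]
0.12 0.4 [422. 269.]
0.12 0.5 [433. 237.]
0.12 0.55 [440. 219.]
0.12 0.6 [447. 199.]
0.12 0.65 [456. 176.]
0.12 0.7 [465. 149.]
```

Emit:
send_rows --series '[[85,[1,0,-50],[0,0,0]],[85,[1,0,-90],[0,0,0]],[85,[1,0,-112],[0,0,0]],[85,[1,0,-112],[0,0,0]],[50,[1,0,-112],[0,0,0]],[50,[1,0,-112],[0,0,0]],[50,[1,0,-112],[0,0,0]],[50,[1,0,-112],[0,0,0]],[50,[1,0,-112],[0,0,0]]]' --grip_force 40

```text
time_s: 2.7
ee_pos: [0.5139, -0.447, 0.0613]
orientation: [0.002, 1.0, 0.009, 0.002]
contact_force: [-0.7, -1.1, 5.8]
grip_width: 0.0551
gripper_force: 43.9
```

Emit:
send_rows --series '[[50,[0,0,10],[0,0,0]],[50,[0,0,35],[0,0,0]],[50,[0,0,55],[0,0,0]],[50,[-12,25,55],[0,0,0]],[50,[-30,62,55],[0,0,0]],[50,[-46,95,50],[0,0,0]],[50,[-54,112,35],[0,0,0]],[50,[-54,112,12],[0,0,0]],[50,[-54,112,0],[0,0,0]],[50,[-54,112,-5],[0,0,0]],[50,[-54,112,-5],[0,0,0]]]'

```text
time_s: 4.08
ee_pos: [0.459, -0.3337, 0.0552]
orientation: [-0.0, 1.0, 0.009, 0.0]
contact_force: [-1.8, 2.8, 5.0]
grip_width: 0.0552
gripper_force: 43.9
```

Run:
```python
from h import *
st(); t=snap('top','pics/top2.png'); s=snap('side')
for p in((460,585),(655,205),(720,270),(675,235)): print(plane(t,240+(p[0]-400)/2,160+p[1]/2,.5)[:2])
o=np.hstack([cv2.resize(s['img'][130:370,250:450],None,fx=2,fy=2),cv2.resize(t['img'][160:400,240:440],None,fx=2,fy=2)])
cv2.imwrite('pics/a2.png',o[:,:,::-1])
```

```text
{'time_s': 4.075, 'joints': [-0.7287, 0.2358, 1.5826, 0.0004, 1.3234, 0.8232], 'ee_pos': [0.459, -0.3337, 0.0552], 'orientation': [-0.0002, 1.0, 0.0094, 0.0], 'contact_force': [-1.8038, 2.7937, 4.9999], 'grip_width': 0.0552, 'gripper_force': 43.9115}
[ 0.07087746 -0.0929552 ]
[ 0.41217206 -0.2814228 ]
[ 0.34976376 -0.34024177]
[ 0.3834464  -0.29929185]
```

View pics/a2.png

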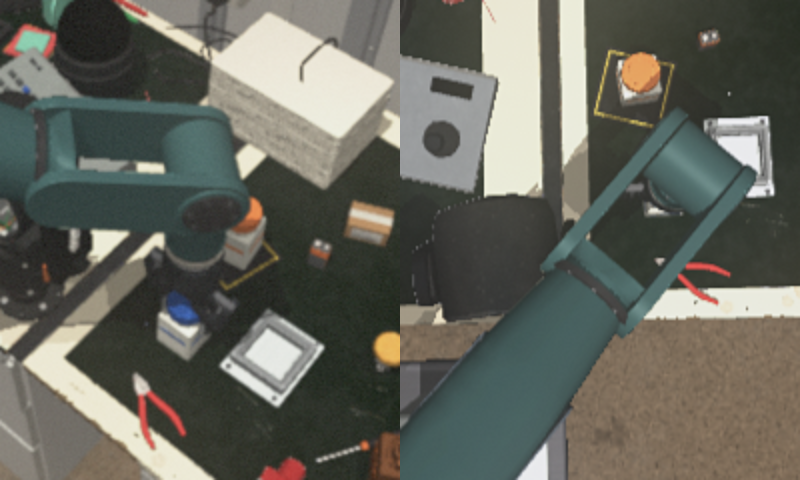

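The blue jar stands at the intermediate spot, still gripped (crop (180,310)), and the holder is empty. The forearm would pass over the PTZ when reaching the mat, so I'll get the heights.

Run:
```python
from h import *
s=snap('side');t=snap('top')
def ray(c,u,v): return c['C'],c['R'].T@np.linalg.solve(c['K'],[u,v,1.])
def tri(a,b):
    (p,d),(q,e)=ray(s,*a),ray(t,*b); x=np.linalg.lstsq(np.array([d,-e]).T,q-p,rcond=None)[0]; A=p+x[0]*d;B=q+x[1]*e; return ((A+B)/2).round(3),np.linalg.norm(A-B).round(4)
C,d=ray(s,285,217); k=(-.205-C[1])/d[1]; print('yoke top',C+k*d)
C,d=ray(s,257,176); k=(.39-C[0])/d[0]; print('head sil x=.39',C+k*d)
print('head right edge top view z.3/.37',plane(t,317.5,260,.3),plane(t,317.5,260,.37))
# wrist disc now: centre px(356.5,235), lies at TCP+right*off
T=np.array([.459,-.3337,.0552]); r=np.array([-.666,-.746,0])
for off in(.045,.055,.065):
  zs=np.arange(.2,.5,.005); e=[np.linalg.norm(proj(s,[*(T+r*off)[:2],z])-[356.5,235]) for z in zs]; print(off,zs[np.argmin(e)],min(e))
# fork outer right end corner, top edge: side crop(45,170)?; strap right-lower corner top view (627,330) ; fork tip right top view (753,178)
print(tri((250+245/2,130+190/2),(240+353/2,160+178/2)))
```

```text
yoke top [ 0.39041686 -0.205       0.32218241]
head sil x=.39 [ 0.39       -0.12852752  0.40236485]
head right edge top view z.3/.37 [ 0.43332714 -0.18351482  0.3       ] [ 0.42835048 -0.18470206  0.37      ]
0.045 0.36000000000000015 3.1355288003218593
0.055 0.37000000000000016 1.9145031053149848
0.065 0.3850000000000002 0.4632641362511765
(array([ 0.446, -0.396,  0.399]), np.float64(0.0052))
```

L≈0.32 puts the forearm just over the PTZ head if I grip low at the mat, so I'll use cap grips (higher TCP) there. I'll regrip the orange jar by its body at a spot beyond the holder. Next: release blue and go over orange.

Emit:
send_rows --series '[[85,[0,0,0],[0,0,0]],[85,[0,0,0],[0,0,0]],[85,[0,0,0],[0,0,0]],[85,[0,0,50],[0,0,0.0]],[85,[0,0,110],[0,0,0.0]],[85,[40,8,120],[0,0,0.08]],[85,[90,18,120],[0,0,0.16]],[85,[140,29,115],[0,0,0.23]],[85,[163,34,110],[0,0,0.23]],[85,[163,34,110],[0,0,0.23]],[85,[163,34,110],[0,0,0.23]]]'

```text
time_s: 5.65
ee_pos: [0.6212, -0.3, 0.1632]
orientation: [0.0, 0.992, 0.124, -0.0]
contact_force: [0.2, -0.1, 0.4]
grip_width: 0.085
gripper_force: 0.0
```

Run:
```python
from h import *
st(); t=snap('top'); s=snap('side')
o=np.hstack([cv2.resize(s['img'][100:340,200:400],None,fx=2,fy=2),cv2.resize(t['img'][160:400,240:440],None,fx=2,fy=2)])
cv2.imwrite('pics/a3.png',o[:,:,::-1])
```

```text
{'time_s': 5.65, 'joints': [-0.5318, 0.4246, 1.1143, -0.0006, 1.6034, 0.7907], 'ee_pos': [0.6212, -0.3, 0.1632], 'orientation': [0.0, 0.9923, 0.1238, -0.0005], 'contact_force': [0.2353, -0.1028, 0.3571], 'grip_width': 0.085, 'gripper_force': 0.0}
```

View pics/a3.png

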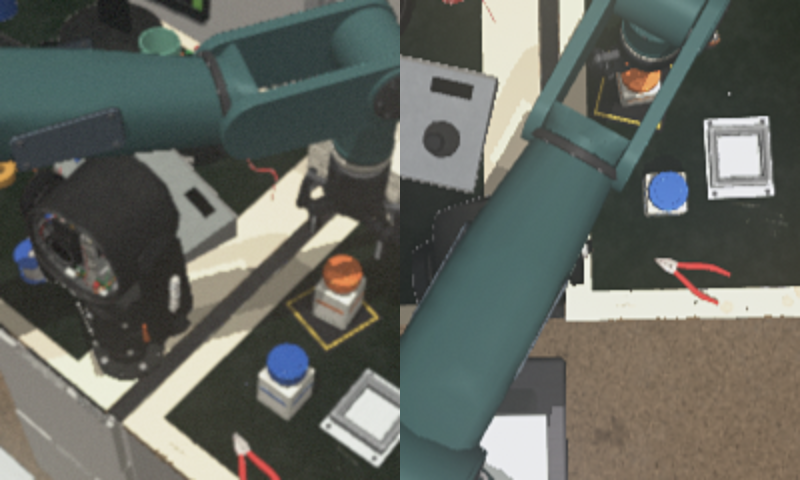

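The blue jar stands free at crop (285,380) in the side view. The gripper is over the orange jar and the forearm clears the PTZ. I'll descend on the cap slowly.

Emit:
send_rows --series '[[85,[1,0,-25],[0,0,0]],[85,[1,0,-45],[0,0,0]],[85,[1,0,-58],[0,0,0]],[85,[1,0,-65],[0,0,0]],[85,[1,0,-65],[0,0,0]],[45,[1,0,-65],[0,0,0]],[45,[1,0,-65],[0,0,0]],[45,[1,0,-65],[0,0,0]],[45,[1,0,-65],[0,0,0]],[45,[1,0,-65],[0,0,0]]]' --grip_force 60

```text
time_s: 7.0
ee_pos: [0.6236, -0.3006, 0.1]
orientation: [0.001, 0.992, 0.124, 0.001]
contact_force: [1.0, -2.9, 6.1]
grip_width: 0.0509
gripper_force: 63.3
```

Run:
```python
from h import *
st(); t=snap('top')
f=lambda p,z:plane(t,240+(p[0]-400)/2-.25,160+p[1]/2-.25,z)[:2]
def rep(n,ps,z):
    P=np.array([f(p,z) for p in ps]); d=np.diff(P[[0,1,2,3,0]],axis=0)
    print(n,P.mean(0).round(4),np.linalg.norm(d,axis=1).round(4),((np.degrees(np.arctan2(d[:,1],d[:,0]))+45)%90-45).round(1))
rep('plate',[(704,120),(770,117),(775,194),(708,199)],.004)
hsv=cv2.cvtColor(t['img'],cv2.COLOR_RGB2HSV);H,S,V=cv2.split(hsv)
m=(H>100)&(H<125)&(S>120)&(V>70);m[:240]=0;m[280:]=0;m[:,:350]=0;m[:,:]&=True
k=max(cv2.findContours(m[:, :400].astype(np.uint8),0,1)[0],key=cv2.contourArea); M=cv2.moments(k); print('blue cap',plane(t,M['m10']/M['m00'],M['m01']/M['m00'],.1),cv2.contourArea(k))
# holder contours
g=t['img'][210:265,385:435].astype(np.uint8); cv2.imwrite('pics/hold.png',cv2.resize(g,None,fx=10,fy=10,interpolation=2)[:,:,::-1])
```

```text
{'time_s': 7.0, 'joints': [-0.5306, 0.4592, 1.1936, -0.0007, 1.4853, 0.7917], 'ee_pos': [0.6236, -0.3006, 0.1], 'orientation': [0.0014, 0.9923, 0.1239, 0.0012], 'contact_force': [0.9915, -2.9122, 6.0858], 'grip_width': 0.0509, 'gripper_force': 63.2969}
plate [ 0.5112 -0.4478] [0.0966 0.1131 0.0974 0.1161] [1.2 1.  2.9 0.6]
blue cap [ 0.45755626 -0.33321859  0.1       ] 268.5
```

View pics/hold.png

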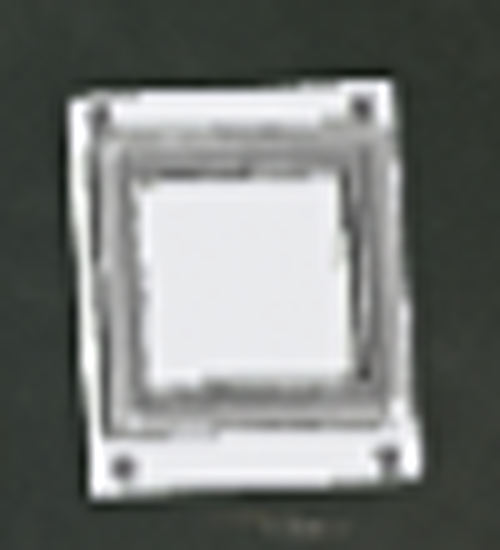

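Cap gripped. Holder pocket centre is about (0.512, −0.447), yaw about 1°. I'll carry orange to the spot beyond the holder at (0.613, −0.420).

Emit:
send_rows --series '[[45,[0,0,12],[0,0,0]],[45,[0,0,32],[0,0,0]],[45,[0,0,45],[0,0,0]],[45,[-2,-25,45],[0,0,-0.06]],[45,[-6,-65,45],[0,0,-0.14]],[45,[-9,-100,42],[0,0,-0.21]],[45,[-10,-119,30],[0,0,-0.23]],[45,[-10,-119,12],[0,0,-0.23]],[45,[-10,-119,2],[0,0,-0.23]],[45,[-10,-119,-2],[0,0,-0.23]],[45,[-10,-119,-2],[0,0,-0.23]]]'

```text
time_s: 8.43
ee_pos: [0.6138, -0.4175, 0.0971]
orientation: [0.0, 1.0, 0.01, 0.001]
contact_force: [0.3, -0.5, -3.9]
grip_width: 0.0511
gripper_force: 63.3
```

Emit:
send_rows --series '[[45,[0,0,-2],[0,0,0]],[45,[0,0,-2],[0,0,0]],[85,[0,0,-2],[0,0,0]],[85,[0,0,-2],[0,0,0]],[85,[0,0,-2],[0,0,0]],[85,[0,0,35],[0,0,0]],[85,[0,0,75],[0,0,0]],[85,[-50,28,75],[0,0,0]],[85,[-105,58,75],[0,0,0]],[85,[-155,86,75],[0,0,0]],[85,[-155,86,70],[0,0,0]],[85,[-155,86,70],[0,0,0]]]'

```text
time_s: 9.93
ee_pos: [0.4581, -0.3329, 0.1664]
orientation: [0.0, 1.0, 0.009, 0.0]
contact_force: [0.4, -0.7, -0.2]
grip_width: 0.0849
gripper_force: 0.0
```

Run:
```python
from h import *
st(); t=snap('top'); s=snap('side')
o=np.hstack([cv2.resize(s['img'][190:340,300:430],None,fx=3,fy=3),cv2.resize(t['img'][160:310,325:455],None,fx=3,fy=3)])
cv2.imwrite('pics/a4.png',o[:,:,::-1])
```

```text
{'time_s': 9.925, 'joints': [-0.7286, 0.1492, 1.4531, -0.0, 1.5383, 0.8237], 'ee_pos': [0.4581, -0.3329, 0.1664], 'orientation': [0.0004, 1.0, 0.0093, 0.0004], 'contact_force': [0.4231, -0.7155, -0.2448], 'grip_width': 0.0849, 'gripper_force': 0.0}
```

View pics/a4.png

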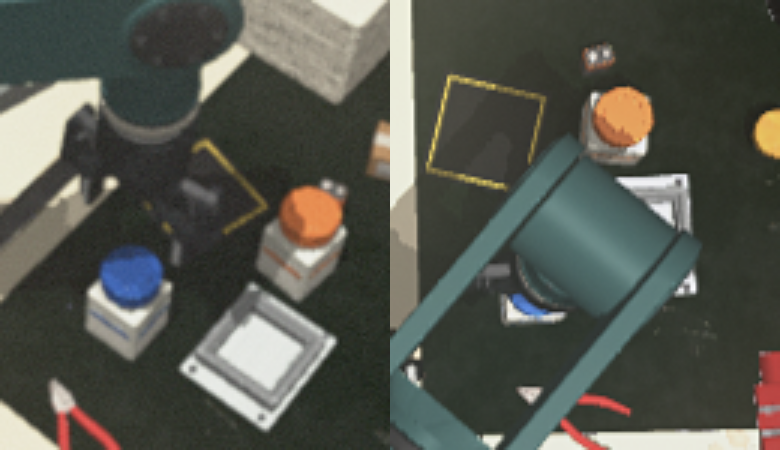

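Orange stands upright beyond the holder (top crop (622,115)), blue is below the gripper, and the mat is free. I'll grip blue's cap.

Emit:
send_rows --series '[[85,[0,0,-30],[0,0,0]],[85,[0,0,-60],[0,0,0]],[85,[0,0,-71],[0,0,0]],[85,[0,0,-71],[0,0,0]],[45,[0,0,-71],[0,0,0]],[45,[0,0,-71],[0,0,0]],[45,[0,0,-71],[0,0,0]],[45,[0,0,-71],[0,0,0]],[45,[0,0,-50],[0,0,0]],[45,[0,0,-28],[0,0,0]]]'

```text
time_s: 11.28
ee_pos: [0.4569, -0.3317, 0.1372]
orientation: [-0.001, 1.0, 0.009, -0.001]
contact_force: [-0.1, 0.0, -1.9]
grip_width: 0.051
gripper_force: 63.2
```

Emit:
send_rows --series '[[45,[20,4,3],[0,0,0]],[45,[55,12,5],[0,0,0]],[45,[95,22,5],[0,0,0]],[45,[130,30,5],[0,0,0]],[45,[152,35,0],[0,0,0]],[45,[158,36,-10],[0,0,0]],[45,[158,36,-25],[0,0,0]],[45,[158,36,-36],[0,0,0]],[45,[158,36,-40],[0,0,0]],[45,[158,36,-40],[0,0,0]],[45,[158,36,-40],[0,0,0]]]'

```text
time_s: 12.65
ee_pos: [0.6148, -0.2968, 0.1007]
orientation: [-0.0, 1.0, 0.009, 0.0]
contact_force: [-2.8, 2.3, 5.6]
grip_width: 0.0511
gripper_force: 64.0
```

Emit:
send_rows --series '[[85,[0,0,0],[0,0,0]],[85,[0,0,0],[0,0,0]],[85,[0,0,0],[0,0,0]],[85,[0,0,35],[0,0,0]],[85,[0,0,70],[0,0,0]],[85,[-1,-45,70],[0,0,0]],[85,[-1,-95,70],[0,0,0]],[85,[-1,-121,70],[0,0,0]],[85,[-1,-121,70],[0,0,0]],[85,[-1,-121,70],[0,0,0]]]'

```text
time_s: 13.9
ee_pos: [0.615, -0.4168, 0.1679]
orientation: [-0.001, 1.0, 0.01, -0.0]
contact_force: [1.1, -0.8, 0.1]
grip_width: 0.0844
gripper_force: 0.0
```

Run:
```python
from h import *
st(); t=snap('top'); s=snap('side')
print('S2 cap',plane(t,402,199,.1))
for n,c,(u0,v0,u1,v1) in(('top',t,(335,170,385,225)),('side',s,(330,200,400,290))):
    H,S,V=cv2.split(cv2.cvtColor(c['img'],cv2.COLOR_RGB2HSV))
    m=np.zeros(H.shape,np.uint8); q=((H>100)&(H<125)&(S>120)&(V>70)); m[v0:v1,u0:u1]=q[v0:v1,u0:u1]
    k=max(cv2.findContours(m,0,1)[0],key=cv2.contourArea);M=cv2.moments(k);print(n,'blue',cv2.contourArea(k),plane(c,M['m10']/M['m00'],M['m01']/M['m00'],.097))
```

```text
{'time_s': 13.9, 'joints': [-0.6721, 0.5484, 0.9297, 0.0006, 1.6645, 0.8795], 'ee_pos': [0.615, -0.4168, 0.1679], 'orientation': [-0.0005, 1.0, 0.0096, -0.0002], 'contact_force': [1.1452, -0.778, 0.052], 'grip_width': 0.0844, 'gripper_force': 0.0}
S2 cap [ 0.60990115 -0.41584584  0.1       ]
top blue 4.5 [ 0.62172329 -0.27583352  0.097     ]
side blue 5.0 [ 0.62512052 -0.27354754  0.097     ]
```

Emit:
send_rows --series '[[85,[-1,0,-45],[0,0,0]],[85,[-1,0,-90],[0,0,0]],[85,[-1,0,-113],[0,0,0]],[85,[-1,0,-115],[0,0,0]],[85,[-1,0,-115],[0,0,0]],[45,[-1,0,-115],[0,0,0]],[45,[-1,0,-115],[0,0,0]],[45,[-1,0,-115],[0,0,0]],[45,[-1,0,-115],[0,0,0]],[45,[-1,0,-115],[0,0,0]]]' --grip_force 50

```text
time_s: 15.25
ee_pos: [0.6152, -0.4186, 0.0563]
orientation: [0.002, 1.0, 0.009, 0.002]
contact_force: [0.7, -0.7, 4.7]
grip_width: 0.0569
gripper_force: 51.9
```

Emit:
send_rows --series '[[45,[0,0,0],[0,0,0]],[45,[0,0,0],[0,0,0]],[45,[0,0,10],[0,0,0]],[45,[0,0,30],[0,0,0]],[45,[0,0,55],[0,0,0]],[45,[0,0,55],[0,0,0]]]'

```text
time_s: 16.0
ee_pos: [0.6153, -0.4188, 0.1124]
orientation: [0.002, 1.0, 0.009, 0.003]
contact_force: [0.2, -0.9, -3.7]
grip_width: 0.0564
gripper_force: 52.0
```

Run:
```python
from h import *
st(); t=snap('top'); s=snap('side')
o=np.hstack([cv2.resize(s['img'][170:320,320:450],None,fx=3,fy=3),cv2.resize(t['img'][130:280,325:455],None,fx=3,fy=3)])
cv2.imwrite('pics/a5.png',o[:,:,::-1])
```

```text
{'time_s': 16.0, 'joints': [-0.6736, 0.5669, 1.0128, -0.0001, 1.5551, 0.8783], 'ee_pos': [0.6153, -0.4188, 0.1124], 'orientation': [0.0022, 0.9999, 0.0094, 0.0026], 'contact_force': [0.2045, -0.8741, -3.6648], 'grip_width': 0.0564, 'gripper_force': 52.026}
```

View pics/a5.png

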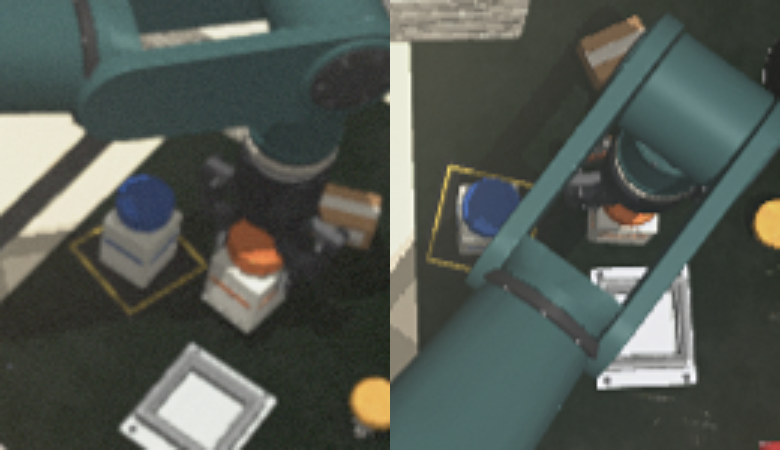

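Blue stands on the mat (side crop (140,230)) and orange hangs upright in the grip. The picture budget is used, so from here on I measure numerically. First, the jar-to-TCP offset along x.

Run:
```python
from h import *
t=snap('top'); s=snap('side')
im=cv2.imread('pics/a4.png'); H,S,V=cv2.split(cv2.cvtColor(im,cv2.COLOR_BGR2HSV)); m=((H>4)&(H<17)&(S>130)&(V>110))
for n,c,x0,u0,v0,lo in(('side',s,0,300,190,(250,350)),('top',t,390,325,160,(585,665))):
    q=np.zeros(H.shape,np.uint8); q[80:250,lo[0]:lo[1]]=m[80:250,lo[0]:lo[1]]
    k=max(cv2.findContours(q,0,1)[0],key=cv2.contourArea);M=cv2.moments(k);u=M['m10']/M['m00'];v=M['m01']/M['m00']
    print(n,cv2.contourArea(k)/9,plane(c,(u-x0-1)/3+u0,(v-1)/3+v0,.095 if n=='side' else .098))
    # same mapping on blue cap at known spot
print('corner',plane(s,401.5,279.8,.056)+[.0275,.0285,0])
H,S,V=cv2.split(cv2.cvtColor(t['img'],cv2.COLOR_RGB2HSV));q=np.zeros(H.shape,np.uint8);z=(H>100)&(H<125)&(S>120)&(V>50);q[180:225,340:372]=z[180:225,340:372]
k=max(cv2.findContours(q,0,1)[0],key=cv2.contourArea);(x,y),r=cv2.minEnclosingCircle(k);print('blue',plane(t,x,y,.1),r)
```

```text
side 306.55555555555554 [ 0.61152787 -0.41912736  0.095     ]
top 291.27777777777777 [ 0.61226248 -0.4172766   0.098     ]
corner [ 0.61144931 -0.41146417  0.056     ]
blue [ 0.61899773 -0.27749062  0.1       ] 6.18475866317749
```

Emit:
send_rows --series '[[45,[-20,-6,0],[0,0,0]],[45,[-55,-15,0],[0,0,0]],[45,[-85,-24,0],[0,0,0]],[45,[-100,-28,0],[0,0,0]],[45,[-100,-28,0],[0,0,0]],[45,[-100,-28,-15],[0,0,0]],[45,[-100,-28,-28],[0,0,0]],[45,[-100,-28,-33],[0,0,0]],[45,[-100,-28,-37],[0,0,0]],[45,[-100,-28,-40],[0,0,0]],[45,[-100,-28,-40],[0,0,0]]]'

```text
time_s: 17.58
ee_pos: [0.5159, -0.4464, 0.0714]
orientation: [0.002, 1.0, 0.01, 0.002]
contact_force: [0.3, -1.1, -3.2]
grip_width: 0.056
gripper_force: 52.9
```

Emit:
send_rows --series '[[45,[0,0,-4],[0,0,0]],[45,[0,0,-7],[0,0,0]],[45,[0,0,-9],[0,0,0]],[45,[0,0,-9],[0,0,0]]]'

```text
time_s: 18.08
ee_pos: [0.5149, -0.4466, 0.0623]
orientation: [0.002, 1.0, 0.01, 0.001]
contact_force: [-1.4, 1.8, 10.4]
grip_width: 0.0562
gripper_force: 53.3
```

Emit:
send_rows --series '[[85,[0,0,0],[0,0,0]],[85,[0,0,0],[0,0,0]],[85,[0,0,0],[0,0,0]],[85,[0,0,40],[0,0,0]],[85,[0,0,90],[0,0,0]],[85,[-60,-60,130],[0,0,0]],[85,[-110,-110,130],[0,0,0]],[85,[-110,-110,130],[0,0,0]]]'

```text
time_s: 19.08
ee_pos: [0.4018, -0.5575, 0.1899]
orientation: [0.001, 1.0, 0.008, -0.0]
contact_force: [-0.2, -0.9, 1.0]
grip_width: 0.085
gripper_force: 0.0
```

Run:
```python
from h import *
st(); 
for n in('top','side'):
    c=snap(n); H,S,V=cv2.split(cv2.cvtColor(c['img'],cv2.COLOR_RGB2HSV)); 
    for nm,m,P in(('orange',(H>4)&(H<17)&(S>130)&(V>90),[.512,-.447,.096]),('blue',(H>100)&(H<125)&(S>120)&(V>50),[.615,-.297,.093])):
        u,v=proj(c,P).astype(int); q=np.zeros(H.shape,np.uint8); sl=np.s_[v-16:v+16,u-16:u+16]; q[sl]=m[sl]
        k=max(cv2.findContours(q,0,1)[0],key=cv2.contourArea);M=cv2.moments(k); print(n,nm,cv2.contourArea(k),plane(c,M['m10']/M['m00'],M['m01']/M['m00'],P[2]+(.007 if n=='top' else .003)).round(4))
```

```text
{'time_s': 19.075, 'joints': [-1.0285, 0.4087, 1.083, -0.0007, 1.6491, 0.5254], 'ee_pos': [0.4018, -0.5575, 0.1899], 'orientation': [0.0005, 1.0, 0.0084, -0.0001], 'contact_force': [-0.2179, -0.8998, 1.0327], 'grip_width': 0.085, 'gripper_force': 0.0}
top orange 274.0 [ 0.5113 -0.4444  0.103 ]
top blue 261.0 [ 0.6135 -0.2967  0.1   ]
side orange 58.5 [ 0.4951 -0.4411  0.099 ]
side blue 39.5 [ 0.5951 -0.31    0.096 ]
```

Both jars are in place: orange at about (0.512, −0.446), blue at (0.6135, −0.297). Next, grip the orange cap.

Emit:
send_rows --series '[[85,[40,40,0],[0,0,0]],[85,[80,80,0],[0,0,0]],[85,[110,111,-20],[0,0,0]],[85,[110,111,-40],[0,0,0]],[85,[110,111,-70],[0,0,0]],[85,[110,111,-88],[0,0,0]],[85,[110,111,-91],[0,0,0]],[85,[110,111,-91],[0,0,0]],[45,[110,111,-91],[0,0,0]],[45,[110,111,-91],[0,0,0]],[45,[110,111,-91],[0,0,0]],[45,[110,111,-91],[0,0,0]]]' --grip_force 70

```text
time_s: 20.68
ee_pos: [0.5144, -0.446, 0.1003]
orientation: [0.002, 1.0, 0.009, 0.001]
contact_force: [-0.8, -3.1, 6.4]
grip_width: 0.0505
gripper_force: 73.6
```

Emit:
send_rows --series '[[45,[0,0,-3],[0,0,0]],[45,[0,0,-6],[0,0,0]],[45,[0,0,-8],[0,0,0]],[45,[0,0,-8],[0,0,0]],[45,[0,0,-8],[0,0,0]]]'

```text
time_s: 21.3
ee_pos: [0.5144, -0.4462, 0.0933]
orientation: [0.002, 1.0, 0.009, 0.001]
contact_force: [-1.9, -1.5, 7.9]
grip_width: 0.0508
gripper_force: 74.0
```

Emit:
send_rows --series '[[45,[0,0,-1],[0,0,0]],[45,[0,0,-2],[0,0,0]],[45,[0,0,-2],[0,0,0]]]'

```text
time_s: 21.68
ee_pos: [0.5144, -0.4462, 0.0932]
orientation: [0.003, 1.0, 0.009, 0.001]
contact_force: [-3.9, -0.0, 14.3]
grip_width: 0.0507
gripper_force: 74.6
```

Pressed to the stop. Now twist counterclockwise about 86° while pressed.

Emit:
send_rows --series '[[45,[0,0.4,0],[0,0,0.15]],[45,[0,0.8,0],[0,0,0.3]],[45,[-0.3,1.2,0],[0,0,0.45]],[45,[-0.5,1.5,0],[0,0,0.6]],[45,[-0.8,1.8,0],[0,0,0.75]],[45,[-1.1,2,0],[0,0,0.9]],[45,[-1.5,2.2,0],[0,0,1.05]],[45,[-1.8,2.3,0],[0,0,1.2]],[45,[-2.1,2.4,0],[0,0,1.35]],[45,[-2.3,2.4,0],[0,0,1.5]],[45,[-2.3,2.4,0],[0,0,1.5]]]'

```text
time_s: 23.05
ee_pos: [0.5127, -0.4423, 0.0932]
orientation: [0.002, 0.725, 0.689, 0.001]
contact_force: [-3.5, 2.7, 14.6]
grip_width: 0.0508
gripper_force: 74.7
```

```bash
python3 -c "
from h import *
st(); print(read_state()['ft_torque'])"
```

```text
{'time_s': 23.05, 'joints': [-0.796, 0.4302, 1.248, 0.001, 1.4591, -0.7456], 'ee_pos': [0.5127, -0.4423, 0.0932], 'orientation': [0.0021, 0.7247, 0.689, 0.0005], 'contact_force': [-3.5049, 2.6922, 14.5659], 'grip_width': 0.0508, 'gripper_force': 74.7032}
[0.43253892 0.50476931 0.07237446]
```

Emit:
send_rows --series '[[45,[0,0,3],[0,0,0]],[45,[0,0,7],[0,0,0]],[45,[0,0,11],[0,0,0]],[45,[0,0,15],[0,0,0]],[45,[0,0,20],[0,0,0]],[45,[0,0,20],[0,0,0]]]'

```text
time_s: 23.8
ee_pos: [0.5114, -0.4419, 0.1078]
orientation: [-0.001, 0.725, 0.688, 0.0]
contact_force: [-0.2, -0.8, -0.4]
grip_width: 0.0511
gripper_force: 73.0
```

Only the cap's weight is on the tool, so the cap is free. Raise it to about 60 mm above its seat.

Emit:
send_rows --series '[[45,[0,0,10],[0,0,0]],[45,[0,0,25],[0,0,0]],[45,[0,0,42],[0,0,0]],[45,[0,0,52],[0,0,0]],[45,[0,0,52],[0,0,0]],[45,[0,0,52],[0,0,0]],[45,[0,0,52],[0,0,0]]]'

```text
time_s: 24.68
ee_pos: [0.5112, -0.4419, 0.1592]
orientation: [-0.001, 0.725, 0.688, 0.0]
contact_force: [0.7, -0.2, -0.2]
grip_width: 0.0515
gripper_force: 73.1
```

Run:
```python
from h import *
st()
for n in('side','top'):
    c=snap(n); H,S,V=cv2.split(cv2.cvtColor(c['img'],cv2.COLOR_RGB2HSV)); 
    for nm,m,P in(('orange',(H>4)&(H<17)&(S>130)&(V>80),[.512,-.446,.156]),('blue',(H>100)&(H<125)&(S>120)&(V>50),[.614,-.297,.093])):
        u,v=proj(c,P).astype(int); q=np.zeros(H.shape,np.uint8); sl=np.s_[v-22:v+22,u-20:u+20]; q[sl]=m[sl]
        ks=cv2.findContours(q,0,1)[0]
        if ks: k=max(ks,key=cv2.contourArea);M=cv2.moments(k); print(n,nm,cv2.contourArea(k),cv2.boundingRect(k),plane(c,M['m10']/(M['m00']+1e-9),M['m01']/(M['m00']+1e-9),P[2]).round(4),'expected px',u,v)
```

```text
{'time_s': 24.675, 'joints': [-0.7967, 0.3952, 1.1621, 0.0, 1.5861, -0.7447], 'ee_pos': [0.5112, -0.4419, 0.1592], 'orientation': [-0.0009, 0.7253, 0.6885, 0.0], 'contact_force': [0.6901, -0.2447, -0.1958], 'grip_width': 0.0515, 'gripper_force': 73.0524}
side orange 191.5 (389, 271, 17, 21) [ 0.513  -0.4573  0.156 ] expected px 393 279
side blue 214.5 (358, 232, 21, 15) [ 0.6133 -0.299   0.093 ] expected px 367 237
top orange 32.0 (409, 226, 6, 15) [ 0.5061 -0.4262  0.156 ] expected px 418 231
top blue 263.0 (349, 190, 20, 19) [ 0.6148 -0.2972  0.093 ] expected px 358 199
```

```bash
python3 -c "
from cell import *
print(hand_in())"
```

```text
the job is handed in; nothing more can be done
None
```

I swapped the jars, opened the orange cap and handed the job in at about 25 s with the cap held about 6 cm above the jar in the holder; no verdict came back. My last check was by measurements only, because the picture budget was used up.

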